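# Put the serving spoon in the salad bowl

## Task

Pull the long round-headed serving spoon out of the upright glass holder it stands in and put it, head down, in the deep white serving bowl: lower it until its head touches down inside the bowl before you let go, then leave it leaning there with its handle sticking up over the rim. Leave the fork in its holder, and leave the bowl, both holders and the wine glasses standing where they are.

Things in the scene. Friction and masses are not known exactly. Their poses are not given: they have to be found in the camera images.
- spoon: Steel serving spoon, 250 mm long, head down in the holder and leaning about 13 degrees on its rim; the taller handle of the two. Origin at the tip of its head, z along the handle towards its end. Round head 40 mm (y) by 12 mm (x), z = 0 to 40 mm; neck 8 mm thick to z = 98 mm; round handle 12 mm thick to z = 243 mm, then a 14 mm ball end. Centre of mass 67 mm from the tip.
- spoon_grip (a point): Point on the axis of the spoon's round 12 mm handle, 195 mm from the tip (55 mm below the handle's end): a good place to grip. Same axes as the spoon.
- spoon_tip (a point): The lower tip of the spoon's head (same as the spoon's origin).
- spoon_end (a point): The upper end of the spoon's handle, 250 mm from the tip.
- spoon_holder: Clear glass holder in which the spoon stands: upright rectangular cup 44 mm (x) by 64 mm (y), 110 mm high, walls and base 10 mm thick, slot 24 mm by 44 mm and 100 mm deep, open at the top, 0.65 kg, loose. Origin at the centre of its underside, z up. It and the fork's holder can be in either place.
- fork_holder: A second glass holder, the same size and shape, in which the fork stands. Origin at the centre of its underside.
- fork: Steel serving fork, 190 mm long, with a flat handle 14 mm by 8 mm, standing tines down in the other holder, so its handle is some 60 mm lower than the spoon's. Origin at the tip of the tines, z along the handle.
- bowl: Deep white ceramic serving bowl, outer radius 95 mm at the rim, 75 mm high, narrower at the foot, walls 4 mm, inner floor about 5 mm above the table, 0.8 kg, loose. Origin at the centre of its underside, z up. It and the flat platter can be in either place.
- bowl_rim (a point): Centre of the bowl's mouth, at rim height.
- platter: Flat white dinner platter, radius 100 mm, 22 mm high; not used. Origin at the centre of its underside.
- wineglass_left: Stemmed wine glass, 195 mm tall, 74 mm across, at the back of the setting; not used. Origin at the centre of its foot, z up.
- wineglass_right: A second wine glass, the same; not used.
Things that resemble listed ones, but are neither listed nor needed, are in the scene too. Leave any red look-alike of the spoon_holder alone.

How it is judged:
By the outcome, as a careful person would: the job done as asked, in the order asked, and still so for the second after the job is handed in, with the robot touching nothing.
It also fails if it takes over 43 s, if anything falls off the work surface, if the arm or the gripper's body presses on something with over 40 N, if the wrist force passes 120 N, or if a joint passes its speed limit or range.

## Robot

A 6-joint arm with a two-finger parallel gripper is mounted at the origin on the work surface. World frame = base frame: x ahead of the robot, y to its left, z up, the work surface at z = 0. Lengths are in m, angles in rad, forces in N, time in s.
With the tool pointing down it reaches from about 0.375 to 0.975 m from the base axis. Payload 3.8 kg.
Tool frame: the origin (TCP) lies at the very end of the fingers, on their centre line; the grasp point (between the pads) lies 19 mm behind it; z points along the fingers, y is the line along which they close (so a half turn about z gives the same grasp; the last joint's range is limited). The gripper opens to 85 mm and grips with 20 to 120 N. Pads are 22 mm wide; open, the fingers measure 114 mm over their backs; the gripper's body (76 mm by 85 mm) begins 54 mm behind the grasp point. The pads swing forward as they close: fully open they stand 13 mm farther back than shut.
Start: joints at [1.249, 0.264, 1.604, -0, 1.274, -0.037], TCP at [0.19, 0.648, 0.231] pointing down, gripper open.
Joint ranges: [-2.63, 2.63], [-0.94, 2.18], [0.31, 2.57], [-1.31, 4.45], [0, 2.66], [-2.55, 2.55]. Speed limits (rad/s): [2.57, 2.57, 3.14, 3.14, 3.14, 3.14].

## Interface

Orientations are given as a rotation vector (axis times angle).
In Python, from rig import env, imaging gives the robot as it stands. The module is installed in compiled form; this text tells all that it offers.
- The arm moves only by the shell command python3 -m inch 'ROWS' [OPENING]. ROWS is JSON, one flat list of numbers, 6 for each row, row after row: the shift along the tool's x, y, z each as a share of 0.1 m, from -1 to 1, then the turn, a rotation vector about the tool's x, y, z each as a share of pi rad, from -1 to 1. In form: [dx, dy, dz, ax, ay, az, dx, dy, dz, ax, ay, az, ...]. A call has 1 to 20 rows; each row is the pose to reach, as a shift and turn from the pose commanded when the call began, along the tool's axes at that moment, turning the shorter way round; what a row does not reach only later rows make up. A row lasts 1/10 s, in which the tool goes at most 50 mm and 8.59 degrees, less where a joint would pass 70% of its speed; a pose out of reach is approached as far as the arm can. A call with a number of a shift or a turn outside -1 to 1 is refused whole. A call with a gripper value outside its range is refused whole. OPENING is the opening, from -1 (shut) to 1 (fully open), set as the call begins (- or left out, the last holds). The fingers move at their own pace and stop on an object; the grip force is fixed at half the most. Time passes only in rows, so rows that repeat a pose let the fingers close. It gives the time, the measured TCP pose, the force, the opening and the grip force at its end, in the units of the state.
- env.state(): the state, without advancing time (a new reading comes with each control period).
- imaging.camera(name): name is "scene" or "top" or "wrist"; returns a dict with "img" (400x640x3 uint8, blue, green, red), "K" (3x3 intrinsics, pixels), "R" (3x3) and "t" (3): a world point X has camera coordinates R X + t. Camera axes: x right, y down, z forward; pixel columns grow to the right and rows downward; lengths in m; the calibration is good to about 2 mm. A picture is of the moment at which its call begins. There is no depth.
- env.job_done(): hands the job in; it is judged then, once.
The state is a dict: "time": time; "joint_pos": joint angles; "joint_vel": joint speeds; "joint_efforts": joint torques, N m; "tool_pos": TCP position; "tcp_rot": TCP orientation; "contact_force": force on the tool from outside, world axes, zero at the start; "ft_torque": the same for the moment, N m; "finger_gap": finger opening in m; "grip_force": force on a finger pad.
Only numpy, scipy, OpenCV 4.12 (cv2) and the standard library are available. Lean on these libraries where they do the work, as an engineer would, in place of code of your own. Each camera call takes 0.05 s, during which the arm holds its last target. There are 200 camera calls.

## Working session

There is one attempt and no reset: what is moved stays moved. The work goes in short steps, Python scripts to look and compute and a shell command to move; the robot and the scene stay as the last step left them, time stands still between calls to the robot, and variables do not carry over. Pictures are saved under pics/ and viewed, at most 10 in all, crops included, and the job is handed in when it is done.

```bash
mkdir -p pics; python3 - <<'E'
from rig import env, imaging
import cv2, numpy as np, pickle
d={}
for n in("scene","top"):
    c=imaging.camera(n); d[n]=c; cv2.imwrite(f"pics/{n}0.png",c["img"])
    print(n,c["K"].round(1).tolist(),(-c["R"].T@c["t"]).round(3),c["R"].round(3).tolist())
pickle.dump(d,open("c0.pkl","wb"))
s=env.state();print(s["time"],s["tool_pos"],s["tcp_rot"],s["finger_gap"])
E
```

```text
scene [[411.1, 0.0, 330.8], [0.0, 411.1, 198.8], [0.0, 0.0, 1.0]] [1.561 0.271 0.773] [[-0.302, 0.953, 0.024], [0.493, 0.178, -0.852], [-0.816, -0.245, -0.524]]
top [[391.8, 0.0, 322.4], [0.0, 391.8, 197.8], [0.0, 0.0, 1.0]] [ 0.372 -0.01   1.346] [[0.057, -0.998, -0.004], [-0.975, -0.055, -0.213], [0.212, 0.016, -0.977]]
0.1 [0.18945345 0.64716396 0.23006585] [-0.44586853 -3.10940367  0.00319636] 0.08539026178540457
```

View pics/scene0.png

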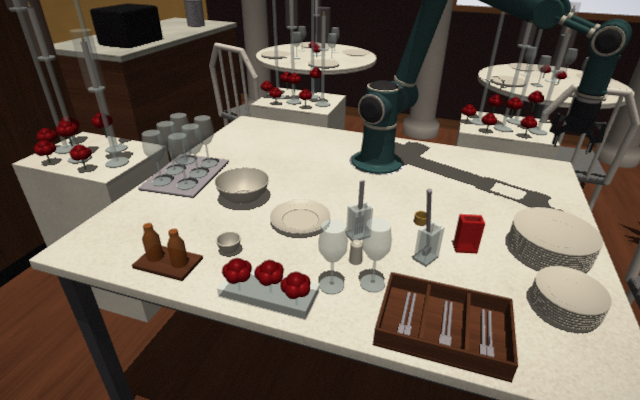

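View pics/top0.png

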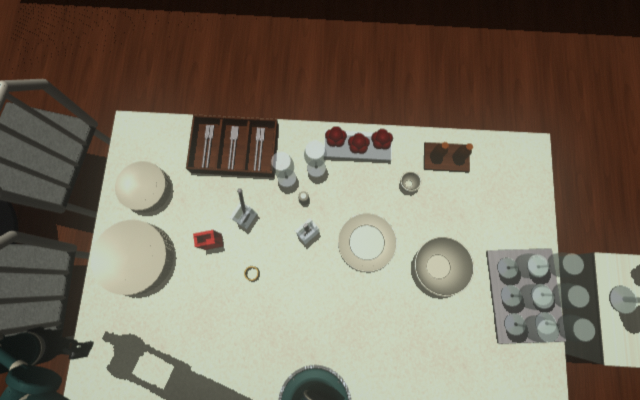

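Scene view: glass holders at about (360,218) and (428,243), the taller handle in the right one (end near (429,190)). Top view: spoon end near (240,192), its holder at (245,217). The bowl is at about (442,266), the fork's holder at (308,233). I'll zoom in.

```bash
python3 - <<'E'
import cv2,numpy as np,pickle
d=pickle.load(open("c0.pkl","rb"))
a=cv2.resize(d["scene"]["img"][175:275,335:465],None,fx=6,fy=6,interpolation=cv2.INTER_CUBIC)[:, :780]
b=cv2.resize(d["top"]["img"][175:255,215:335],None,fx=6,fy=6,interpolation=cv2.INTER_CUBIC)
cv2.imwrite("pics/a.png",a);cv2.imwrite("pics/b.png",b)
E
```

```text
(no output)
```

View pics/a.png

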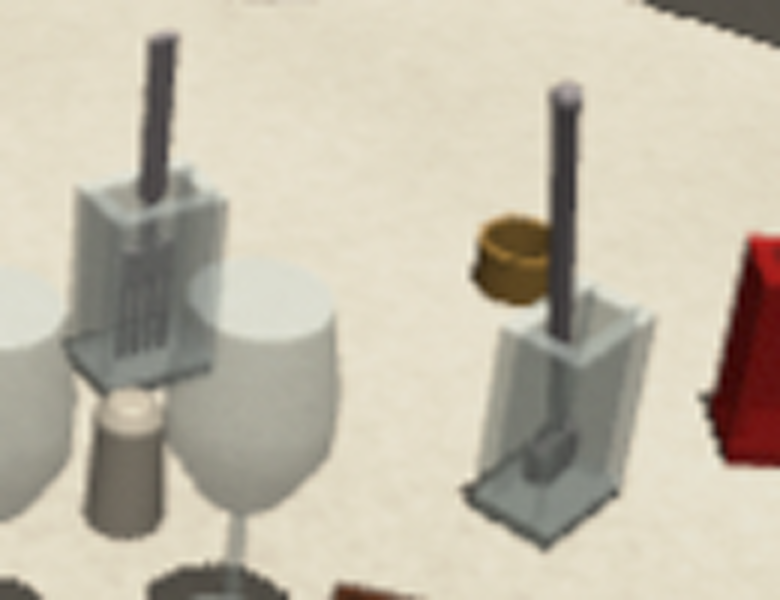

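View pics/b.png

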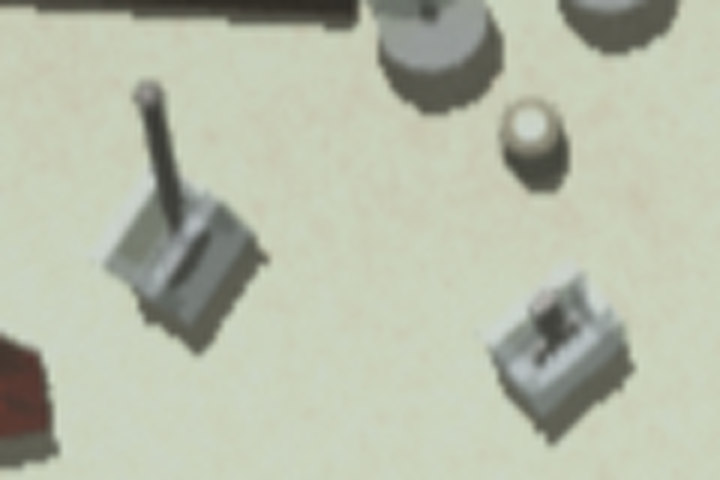

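Crops: the spoon's ball end is at scene (429,190.5) and top (239.5,190); the head shows through the glass at scene ≈(426,252). The left handle is the flat, lower fork.

```bash
cat > h.py <<'E'
import numpy as np,cv2
def ray(c,p):
    C=-c["R"].T@c["t"]; v=c["R"].T@np.linalg.inv(c["K"])@[p[0],p[1],1]; return C,v/np.linalg.norm(v)
def plane(c,p,z):
    C,v=ray(c,p); return C+v*(z-C[2])/v[2]
def tri(c1,p1,c2,p2):
    A,a=ray(c1,p1);B,b=ray(c2,p2)
    s=np.linalg.lstsq(np.c_[a,-b],B-A,rcond=None)[0]; P=A+a*s[0];Q=B+b*s[1]
    return (P+Q)/2,np.linalg.norm(P-Q)
def lineplane(c,p,q):
    C,v=ray(c,p);_,w=ray(c,q);n=np.cross(v,w);return n/np.linalg.norm(n),C
def axis(c1,p1,q1,c2,p2,q2):
    n,_=lineplane(c1,p1,q1);m,_=lineplane(c2,p2,q2);u=np.cross(n,m);u/=np.linalg.norm(u);return u*np.sign(u[2])
def proj(c,X):
    x=c["K"]@(c["R"]@X+c["t"]);return x[:2]/x[2]
E
python3 - <<'E'
import pickle;from h import *
d=pickle.load(open("c0.pkl","rb"));S,T=d["scene"],d["top"]
a=lambda x,y:(335+x/6-.42,175+y/6-.42); b=lambda x,y:(215+x/6-.42,175+y/6-.42)
E,e=tri(S,a(566,95),T,b(149,92));print("end",E.round(4),e)
u=axis(S,a(566,95),a(563,335),T,b(149,92),b(175,228));print("axis",u.round(3),"tilt",np.degrees(np.arccos(u[2])),"az",np.degrees(np.arctan2(u[1],u[0])))
print("tip",(E-.25*u).round(4),"grip",(E-.055*u).round(4), "rim level",(E-u*(E[2]-.11)/u[2]).round(4))
for p in((465,492),(545,548),(617,492)):print("base",plane(S,a(*p),0).round(4))
for p in((155,165),(100,260),(245,225),(190,320)):print("?",plane(T,b(*p),.11).round(4),plane(T,b(*p),0).round(4))
F,e=tri(S,a(163,38),T,b(545,300));print("fork end",F.round(4),e)
# bowl
im=T["img"];g=cv2.cvtColor(im,cv2.COLOR_BGR2GRAY)[225:310,400:485]
m=cv2.morphologyEx((g<185).astype(np.uint8),cv2.MORPH_CLOSE,np.ones((3,3)))
cs,_=cv2.findContours(m,cv2.RETR_EXTERNAL,cv2.CHAIN_APPROX_NONE);c=max(cs,key=cv2.contourArea)
(x,y),r,an=cv2.fitEllipse(c);print("bowl ell",x+400,y+225,r,an,plane(T,(x+400,y+225),.075).round(4),np.array(r)/2/391.8*1.29)
P=plane(S,(242,186),.075);print("bowl scene",P.round(3))
for p in((217,186),(270,186),(242,172),(242,203)):print(plane(S,p,.075).round(3))
E
```

```text
end [0.6205 0.2485 0.2487] 0.00056796625442971
axis [ 0.168 -0.117  0.979] tilt 11.796505277546798 az -34.8388803015309
tip [0.5786 0.2777 0.004 ] grip [0.6113 0.255  0.1949] rim level [0.5967 0.2651 0.11  ]
base [0.5853 0.2322 0.    ]
base [0.6145 0.2744 0.    ]
base [0.5604 0.3033 0.    ]
? [0.6119 0.2742 0.11  ] [0.6333 0.2994 0.    ]
? [0.5588 0.2982 0.11  ] [0.5755 0.3256 0.    ]
? [0.5821 0.2228 0.11  ] [0.6008 0.2435 0.    ]
? [0.5295 0.2471 0.11  ] [0.5435 0.27   0.    ]
fork end [0.5384 0.0551 0.1964] 8.674754827934897e-05
bowl ell 441.5755615234375 267.79905700683594 (60.058807373046875, 62.394954681396484) 47.15005111694336 [ 0.4418 -0.3812  0.075 ] [0.0988717  0.10271757]
bowl scene [ 0.497 -0.364  0.075]
[ 0.526 -0.442  0.075]
[ 0.465 -0.275  0.075]
[ 0.407 -0.412  0.075]
[ 0.593 -0.313  0.075]
```

```bash
cat > goal.py <<'E'
import numpy as np
from scipy.spatial.transform import Rotation as Ro
from rig import env
def goal(P,zt,ydir):
    s=env.state();R0=Ro.from_rotvec(s["tcp_rot"]);z=np.array(zt)/np.linalg.norm(zt)
    y=np.array(ydir,float);y-=z*(y@z);y/=np.linalg.norm(y)
    R1=Ro.from_matrix(np.c_[np.cross(y,z),y,z])
    print("t",round(s["time"],2),"pos",s["tool_pos"].round(4) if hasattr(s["tool_pos"],"round") else s["tool_pos"],
     "shift",(R0.inv().apply(np.array(P)-s["tool_pos"])/.1).round(3),"turn",((R0.inv()*R1).as_rotvec()/np.pi).round(4),"q",np.round(s["joint_pos"],2))
E
python3 -m inch '[0,0,-1,0,0,0, 0,0,-1,0,0,0, -1,-0.5,-1,0,0,0, -1,-0.5,-1,0,0,0]' 1
for i in 1 2 3; do python3 -m inch '[-0.5,-0.25,0,0,0,0, -1,-0.5,0,0,0,0, -1,-0.5,0,0,0,0]'; done
python3 - <<'E'
from goal import *
E=np.array([.6205,.2485,.2487]);u=np.array([.168,-.117,.979])
goal(E+(.32-.243)*u,-u,[np.cos(.395),np.sin(.395),0])
E
```

```text
time: 0.5
tool_pos: [0.2632, 0.5807, 0.3339]
tcp_rot: [0.44, 3.109, 0.007]
contact_force: [1.0, -0.2, -0.7]
finger_gap: 0.0855
grip_force: 0.0
time: 0.8
tool_pos: [0.348, 0.5001, 0.3309]
tcp_rot: [0.452, 3.108, -0.003]
contact_force: [-0.6, -0.5, 1.0]
finger_gap: 0.0854
grip_force: 0.0
time: 1.1
tool_pos: [0.4293, 0.4247, 0.3308]
tcp_rot: [0.451, 3.108, -0.003]
contact_force: [-0.6, 0.5, -0.0]
finger_gap: 0.0856
grip_force: 0.0
time: 1.4
tool_pos: [0.511, 0.3491, 0.3306]
tcp_rot: [0.451, 3.109, -0.002]
contact_force: [-0.0, 0.5, 0.4]
finger_gap: 0.0851
grip_force: 0.0
t 1.4 pos [0.511  0.3491 0.3306] shift [-1.485 -0.703  0.067] turn [0.0077 0.0676 0.2784] q [ 0.56  0.11  1.6  -0.    1.43 -0.72]
```

```bash
python3 -m inch '[-0.4,-0.2,0,0,0,0.1, -0.75,-0.35,0,0.008,0.0676,0.2784, -0.75,-0.35,0,0.008,0.0676,0.2784, -0.75,-0.35,0,0.008,0.0676,0.2784, -0.75,-0.35,0,0.008,0.0676,0.2784, -0.75,-0.35,0,0.008,0.0676,0.2784, -0.75,-0.35,0,0.008,0.0676,0.2784, -0.75,-0.35,0,0.008,0.0676,0.2784, -0.75,-0.35,0,0.008,0.0676,0.2784]'
python3 - <<'E'
from goal import *
E=np.array([.6205,.2485,.2487]);u=np.array([.168,-.117,.979])
goal(E+(.32-.243)*u,-u,[np.cos(.395),np.sin(.395),0])
E
```

```text
time: 2.3
tool_pos: [0.5703, 0.2977, 0.3313]
tcp_rot: [-1.608, -2.455, -0.008]
contact_force: [-1.2, -0.5, 0.0]
finger_gap: 0.0855
grip_force: 0.0
t 2.3 pos [0.5703 0.2977 0.3313] shift [-0.783  0.344 -0.104] turn [-0.0003 -0.0001  0.0021] q [ 0.35  0.23  1.47  0.17  1.56 -0.07]
```

```bash
python3 -m inch '[-0.4,0.17,-0.05,0,0,0, -0.78,0.344,-0.1,0,0,0, -0.78,0.344,-0.1,0,0,0.002, -0.78,0.344,-0.1,0,0,0.002, -0.78,0.344,-0.1,0,0,0.002]'
python3 - <<'E'
from goal import *;from h import *;from rig import imaging;import pickle
E=np.array([.6205,.2485,.2487]);u=np.array([.168,-.117,.979])
goal(E+(.189-.243)*u,-u,[np.cos(.395),np.sin(.395),0])
c=imaging.camera("wrist");s=imaging.camera("scene");pickle.dump((c,s),open("w1.pkl","wb"))
for k in(.243,.195,.12):print(proj(c,E+(k-.243)*u).round(),proj(s,E+(k-.243)*u).round())
im=cv2.resize(s["img"][120:270,380:520],None,fx=2.7,fy=2.7)
cv2.imwrite("pics/w1.png",np.hstack([c["img"][:400],cv2.copyMakeBorder(im,0,400-im.shape[0] if im.shape[0]<400 else 0,0,0,0)[:400]])[:, :800])
print(im.shape)
E
```

```text
time: 2.8
tool_pos: [0.6328, 0.2398, 0.324]
tcp_rot: [-1.617, -2.449, -0.007]
contact_force: [0.1, -0.5, 0.5]
finger_gap: 0.0859
grip_force: 0.0
t 2.8 pos [0.6328 0.2398 0.324 ] shift [-0.006  0.005  1.308] turn [-0.0003 -0.0003 -0.0003] q [ 0.25  0.31  1.39  0.16  1.58 -0.17]
[316. 213.] [429. 190.]
[316. 193.] [429. 205.]
[316. 171.] [429. 226.]
(405, 378, 3)
```

```bash
python3 -c "
import cv2;i=cv2.imread('pics/w1.png');print(i.shape)
import pickle;c,s=pickle.load(open('w1.pkl','rb'))
a=cv2.resize(c['img'],(480,300));b=cv2.resize(s['img'][120:270,380:480],(300,450))
cv2.imwrite('pics/w2.png',cv2.hconcat([cv2.copyMakeBorder(a,0,150,0,0,0),b]))"
```

```text
(400, 800, 3)
```

View pics/w2.png

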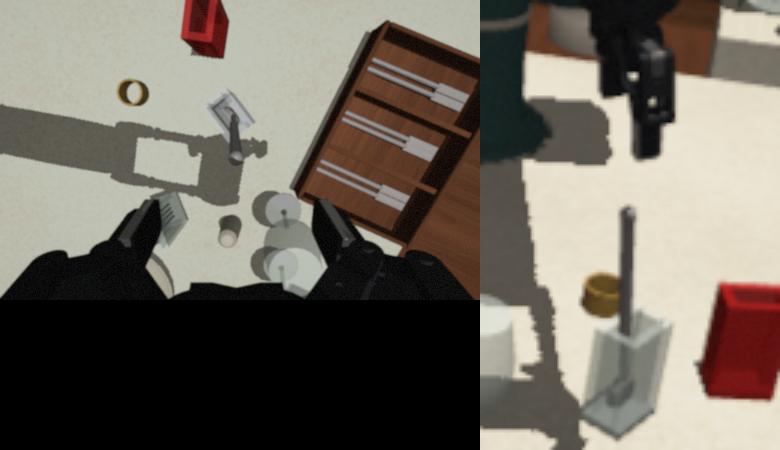

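Wrist view: the ball is at full-res ≈(315,209) and the handle runs to ≈(305,150), so my axis is a few degrees off. I'll refine it with a handle mask.

```bash
python3 - <<'E'
import pickle;from h import *;from goal import goal
c,s=pickle.load(open("w1.pkl","rb"))
def line(im,x0,x1,y0,y1,th):
    g=cv2.cvtColor(im,cv2.COLOR_BGR2GRAY)[y0:y1,x0:x1]
    ys,xs=np.nonzero(g<th);vx,vy,px,py=cv2.fitLine(np.c_[xs,ys].astype(np.float32),cv2.DIST_HUBER,0,.01,.01).ravel()
    print(len(xs),xs.min()+x0,xs.max()+x0,ys.min()+y0,ys.max()+y0)
    p=np.array([px+x0,py+y0]);v=np.array([vx,vy]);return p,p+20*v*(1 if vy>0 else -1)
lw=line(c["img"],295,325,150,190,110);ls=line(s["img"],423,435,193,225,125)
d=pickle.load(open("c0.pkl","rb"));lt=line(d["top"]["img"],234,248,192,209,120)
print(lw,ls,lt)
N=[lineplane(q,*l) for q,l in((c,lw),(s,ls),(d["top"],lt))]
for i,j in((0,1),(1,2),(0,2)):
    u=np.cross(N[i][0],N[j][0]);u/=np.linalg.norm(u);u*=np.sign(u[2]);print(u.round(3),np.degrees(np.arccos(u[2])))
n=np.array([a for a,_ in N]);u=np.linalg.svd(n)[2][2];u*=np.sign(u[2]);print("all",u.round(4),np.degrees(np.arccos(u[2])))
P0=np.linalg.lstsq(np.r_[n,[u]],np.r_[[a@C for a,C in N],u@[.6205,.2485,.2487]],rcond=None)[0];print("ball",P0.round(4),"tip",(P0-.243*u).round(4))
for q in(c,s,d["top"]):print(proj(q,P0).round(1),proj(q,P0-.1*u).round(1))
E
```

```text
572 295 324 150 189
176 423 431 193 224
62 239 245 192 208
(array([311.01163, 170.9969 ], dtype=float32), array([311.0275, 190.9969], dtype=float32)) (array([427.4765 , 209.93874], dtype=float32), array([425.304  , 229.82039], dtype=float32)) (array([241.54735, 200.44756], dtype=float32), array([245.83401, 219.98277], dtype=float32))
[ 0.152 -0.045  0.987] 9.106389802110078
[ 0.377 -0.03   0.926] 22.22267612610168
[ 0.176 -0.104  0.979] 11.778176279093277
all [ 0.1726 -0.0746  0.9822] 10.838722611101216
ball [0.6169 0.2489 0.2493] tip [0.5749 0.2671 0.0107]
[311.4 210.5] [310.4 178.7]
[429.4 189.6] [427.4 218.3]
[239.2 191.1] [242.9 203.6]
```

```bash
python3 - <<'E'
import pickle,cv2
c,s=pickle.load(open("w1.pkl","rb"))
a=cv2.resize(c["img"][110:230,270:350],None,fx=5,fy=5,interpolation=cv2.INTER_CUBIC)
b=cv2.resize(s["img"][180:260,410:450],(300,600),interpolation=cv2.INTER_CUBIC)
cv2.imwrite("pics/w3.png",cv2.hconcat([a,b]))
E
```

```text
(no output)
```

View pics/w3.png

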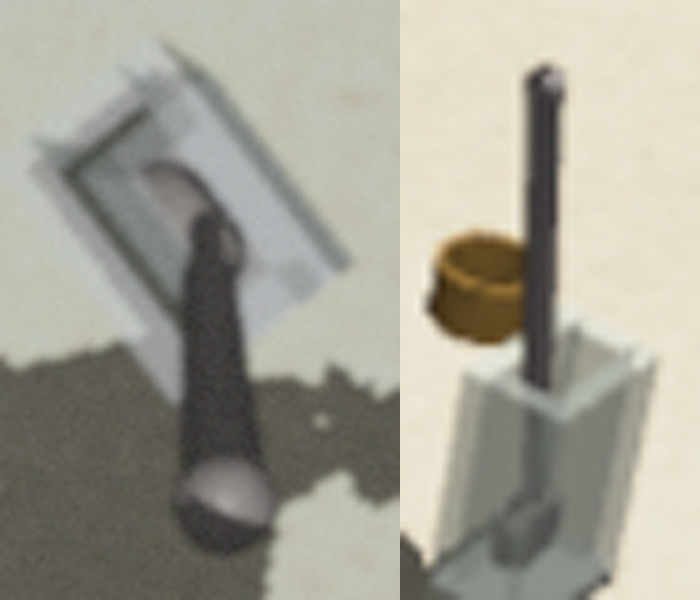

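Wrist crop: ball (314.4,210.6), head centre ≈(308.3,152.5). Scene: ball (428.9,190.3), head centre ≈(426.5,249.8). Next I'll triangulate both.

```bash
python3 - <<'E'
import pickle;from h import *;from goal import goal
c,s=pickle.load(open("w1.pkl","rb"));T=pickle.load(open("c0.pkl","rb"))["top"]
sb=(428.9,190.3)
print(tri(c,(314.4,210.6),s,sb),tri(T,(239.5,190),s,sb),tri(T,(239.5,190),c,(314.4,210.6)))
H,e=tri(c,(308.3,152.5),s,(426.5,249.8));print("head",H,e)
B=np.array([.6185,.2485,.249])
B=(tri(c,(314.4,210.6),s,sb)[0]+tri(T,(239.5,190),s,sb)[0])/2
u=B-H;print("len",np.linalg.norm(u));u/=np.linalg.norm(u);print(u.round(4),np.degrees(np.arccos(u[2])),"tip",(B-.243*u).round(4),B)
for k in(.05,.1,.145):print(proj(c,B-k*u).round(1),proj(s,B-k*u).round(1),proj(T,B-k*u).round(1))
y=[np.cos(.395),np.sin(.395),0]
goal(B+(.32-.243)*u,-u,y);goal(B+(.189-.243)*u,-u,y)
E
```

```text
(array([0.6186507 , 0.24874566, 0.24778349]), np.float64(0.0012737064069136684)) (array([0.62024518, 0.24833349, 0.24887675]), np.float64(0.0003475674988623908)) (array([0.61951681, 0.24905327, 0.24849573]), np.float64(0.0018318773029997115))
head [0.57313877 0.27020805 0.02587992] 0.002239154101441442
len 0.2282502036434605
[ 0.2029 -0.0949  0.9746] 12.944045004623783 tip [0.5701 0.2716 0.0115] [0.61944794 0.24853958 0.24833012]
[312.4 191.6] [428.5 204.8] [241.  197.3]
[310.7 176.9] [428.  218.4] [242.4 203.7]
[309.5 166.8] [427.6 230. ] [243.6 209.1]
t 2.9 pos [0.6328 0.24   0.3243] shift [0.001 0.027 0.007] turn [ 0.0129 -0.0021  0.    ] q [ 0.25  0.31  1.39  0.16  1.58 -0.17]
t 2.9 pos [0.6328 0.24   0.3243] shift [-0.007 -0.026  1.316] turn [ 0.0129 -0.0021  0.    ] q [ 0.25  0.31  1.39  0.16  1.58 -0.17]
```

The axis now has a 12.9° tilt and lies along the holder's long side, as expected. I'll descend along it.

```bash
python3 -m inch '[0,0.027,0,0.0129,-0.0021,0, 0,0.027,0,0.0129,-0.0021,0, 0,0.015,0.3,0.0129,-0.0021,0, 0,0,0.6,0.0129,-0.0021,0, 0,-0.01,0.9,0.0129,-0.0021,0, 0,-0.01,0.9,0.0129,-0.0021,0]'
python3 - <<'E'
from goal import *
B=np.array([.61945,.24854,.24833]);u=np.array([.2029,-.0949,.9746])
goal(B+(.189-.243)*u,-u,[np.cos(.395),np.sin(.395),0]);print(env.state()["contact_force"])
E
```

```text
time: 3.5
tool_pos: [0.6134, 0.2489, 0.2307]
tcp_rot: [-1.6, -2.432, 0.058]
contact_force: [-1.6, -0.3, 0.2]
finger_gap: 0.0851
grip_force: 0.0
t 3.5 pos [0.6134 0.2489 0.2307] shift [0.003 0.03  0.355] turn [-0.003  -0.0004 -0.0006] q [ 0.27  0.35  1.51  0.15  1.46 -0.16]
[-1.59616767 -0.29539248  0.17693486]
```

```bash
python3 -m inch '[0,0.02,0.2,0,0,0, 0,0.02,0.35,0,0,0, 0,0.02,0.35,0,0,0, 0,0.02,0.35,0,0,0]'
python3 - <<'E'
from goal import *;from rig import imaging;from h import *
B=np.array([.61945,.24854,.24833]);u=np.array([.2029,-.0949,.9746])
goal(B+(.189-.243)*u,-u,[np.cos(.395),np.sin(.395),0]);print(env.state()["contact_force"])
E
```

```text
time: 3.9
tool_pos: [0.6123, 0.2531, 0.202]
tcp_rot: [-1.605, -2.437, 0.048]
contact_force: [-0.2, 0.5, 0.3]
finger_gap: 0.0856
grip_force: 0.0
t 3.9 pos [0.6123 0.2531 0.202 ] shift [ 0.009 -0.022  0.07 ] turn [-0.     -0.     -0.0006] q [ 0.28  0.37  1.54  0.15  1.41 -0.17]
[-0.23257011  0.50258912  0.30531887]
```

```bash
python3 -m inch '[0,-0.02,0.03,0,0,0, 0,-0.02,0.03,0,0,0, 0,-0.02,0.03,0,0,0]'
python3 - <<'E'
from goal import *
B=np.array([.61945,.24854,.24833]);u=np.array([.2029,-.0949,.9746])
goal(B+(.189-.243)*u,-u,[np.cos(.395),np.sin(.395),0])
E
```

```text
time: 4.2
tool_pos: [0.6101, 0.2525, 0.1994]
tcp_rot: [-1.605, -2.437, 0.047]
contact_force: [0.8, -0.3, -0.0]
finger_gap: 0.0855
grip_force: 0.0
t 4.2 pos [0.6101 0.2525 0.1994] shift [ 0.01  -0.004  0.041] turn [ 0.0002 -0.     -0.0006] q [ 0.28  0.36  1.55  0.15  1.4  -0.17]
```

```bash
python3 -m inch '[0,0,0.02,0,0,0, 0,0,0.02,0,0,0, 0,0,0.02,0,0,0, 0,0,0.02,0,0,0, 0,0,0.02,0,0,0, 0,0,0.02,0,0,0, 0,0,0.02,0,0,0, 0,0,0.02,0,0,0]' -1
python3 -m inch '[0,0,0.02,0,0,0, 0,0,0.02,0,0,0, 0,0,0.02,0,0,0, 0,0,0.02,0,0,0]'
```

```text
time: 5.0
tool_pos: [0.6098, 0.2527, 0.1968]
tcp_rot: [-1.605, -2.437, 0.047]
contact_force: [1.9, 0.6, 0.2]
finger_gap: 0.0108
grip_force: 58.4
time: 5.4
tool_pos: [0.61, 0.253, 0.1967]
tcp_rot: [-1.606, -2.438, 0.045]
contact_force: [2.3, -1.3, 5.9]
finger_gap: 0.0103
grip_force: 59.0
```

```bash
python3 -m inch '[0,0,-0.1,0,0,0, 0,0,-0.2,0,0,0, 0,0,-0.35,0,0,0, 0,0,-0.5,0,0,0, 0,0,-0.65,0,0,0, 0,0,-0.8,0,0,0, 0,0,-1,0,0,0, 0,0,-1,0,0,0]'
python3 -m inch '[0,0,-0.2,0,0,0, 0,0,-0.4,0,0,0, 0,0,-0.6,0,0,0, 0,0,-0.8,0,0,0, 0,0,-1,0,0,0, 0,0,-1,0,0,0]'
python3 - <<'E'
from goal import *;from rig import imaging;import cv2,pickle
a=imaging.camera("scene");b=imaging.camera("wrist");pickle.dump((a,b),open("l.pkl","wb"))
cv2.imwrite("pics/l.png",cv2.hconcat([cv2.resize(a["img"][60:310,320:520],(480,600)),cv2.copyMakeBorder(cv2.resize(b["img"],(320,200)),0,400,0,0,0)]))
E
```

```text
time: 6.2
tool_pos: [0.632, 0.2434, 0.2972]
tcp_rot: [-1.608, -2.442, 0.04]
contact_force: [0.2, 0.6, -0.4]
finger_gap: 0.0104
grip_force: 58.6
time: 6.8
tool_pos: [0.6513, 0.2337, 0.3932]
tcp_rot: [-1.608, -2.44, 0.041]
contact_force: [-0.1, 0.6, -0.2]
finger_gap: 0.0102
grip_force: 58.7
```

View pics/l.png

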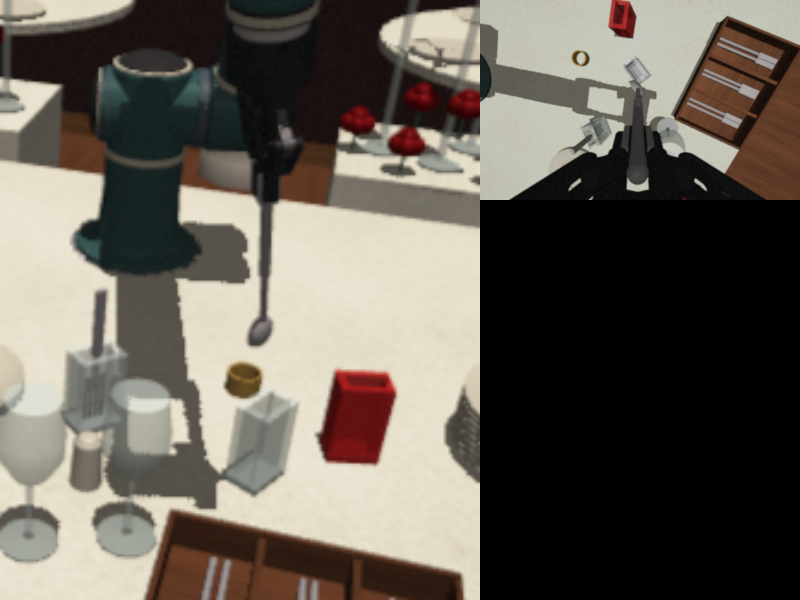

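Spoon is out and held straight, its holder is still standing at the left, and the fork is untouched. Now I'll verify the bowl in the scene view.

```bash
python3 - <<'E'
import pickle;from h import *;from goal import *
d=pickle.load(open("c0.pkl","rb"));S,T=d["scene"],d["top"]
t=np.linspace(0,2*np.pi,72)
out=[]
for q,x0,x1,y0,y1,k in((S,205,285,160,215,5),(T,402,482,230,305,5)):
    im=cv2.resize(q["img"][y0:y1,x0:x1],None,fx=k,fy=k,interpolation=cv2.INTER_CUBIC)
    for X in np.c_[.4418+.095*np.cos(t),-.3812+.095*np.sin(t),0*t+.075]:
        p=(proj(q,X)-[x0,y0]+.5)*k;cv2.circle(im,tuple(int(v) for v in p),1,(0,0,255),-1)
    out.append(cv2.copyMakeBorder(im,0,380-im.shape[0],0,0,0))
cv2.imwrite("pics/bowl.png",cv2.hconcat(out))
E
```

```text
(no output)
```

View pics/bowl.png

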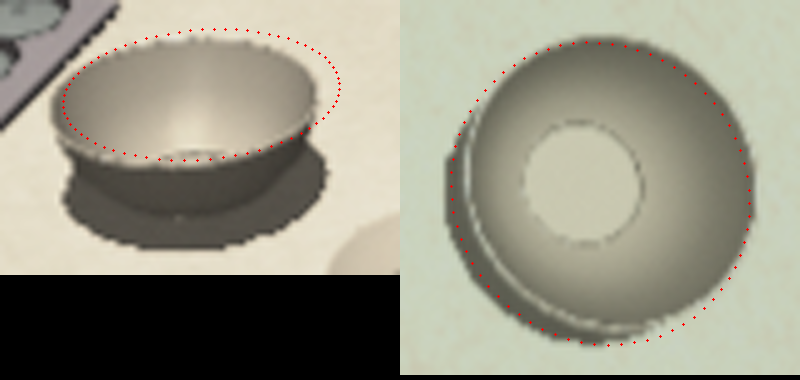

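The outline included shadow. The real rim centre is about top (443.3,265.9), scene (241.6,180), and the floor disc centre is about top (438.3,266.3).

```bash
python3 - <<'E'
import pickle;from h import *;from goal import *
d=pickle.load(open("c0.pkl","rb"));S,T=d["scene"],d["top"]
print(tri(T,(443.3,265.9),S,(241.6,180)),plane(T,(443.3,265.9),.075),plane(S,(241.6,180),.075),plane(T,(438.0,266.1),.005),plane(T,(450,266.1),.005))
E
```

```text
(array([ 0.44902941, -0.39024226,  0.06764837]), np.float64(0.0027615838044269645)) [ 0.44808185 -0.38671375  0.075     ] [ 0.46048468 -0.38493587  0.075     ] [ 0.45058457 -0.3896552   0.005     ] [ 0.45289483 -0.4299773   0.005     ]
```

```bash
python3 - <<'E'
from goal import *
s=env.state();R=Ro.from_rotvec(s["tcp_rot"]).as_matrix();print(R.round(3).tolist())
goal([.541,-.283,.43],R[:,2],R[:,1])
goal(s["tool_pos"],[-.478,-.554,-.682],[.757,-.653,0])
E
```

```text
[[-0.377, 0.904, -0.202], [0.911, 0.402, 0.095], [0.167, -0.148, -0.975]]
t 6.9 pos [0.6499 0.2338 0.3896] shift [-4.228 -3.12  -0.664] turn [ 0.  0. -0.] q [ 0.24  0.36  1.21  0.14  1.74 -0.15]
t 6.9 pos [0.6499 0.2338 0.3896] shift [0. 0. 0.] turn [ 0.0771 -0.253   0.3645] q [ 0.24  0.36  1.21  0.14  1.74 -0.15]
```

```bash
python3 -m inch '[0,0,-0.2,0,0,0, 0,0,-0.45,0,0,0, -0.2,-0.15,-0.45,0,0,0]'
for i in 1 2 3; do python3 -m inch '[-0.28,-0.2,-0.02,0,0,0, -0.57,-0.42,-0.03,0,0,0, -0.85,-0.62,-0.05,0,0,0]'; done
python3 - <<'E'
from goal import *
s=env.state();R=Ro.from_rotvec(s["tcp_rot"]).as_matrix()
goal([.541,-.283,.43],R[:,2],R[:,1]);goal([.541,-.283,.38],[-.478,-.554,-.682],[.757,-.653,0])
E
```

```text
time: 7.2
tool_pos: [0.6535, 0.2076, 0.4336]
tcp_rot: [-1.602, -2.44, 0.044]
contact_force: [0.2, -0.3, -0.4]
finger_gap: 0.0108
grip_force: 58.8
time: 7.5
tool_pos: [0.6288, 0.1015, 0.43]
tcp_rot: [-1.603, -2.435, 0.051]
contact_force: [0.6, 0.6, -1.4]
finger_gap: 0.0104
grip_force: 58.7
time: 7.8
tool_pos: [0.6058, -0.0015, 0.43]
tcp_rot: [-1.603, -2.434, 0.051]
contact_force: [0.5, 0.1, -1.7]
finger_gap: 0.0103
grip_force: 58.7
time: 8.1
tool_pos: [0.5829, -0.1042, 0.43]
tcp_rot: [-1.603, -2.434, 0.05]
contact_force: [0.3, -0.8, -1.9]
finger_gap: 0.0104
grip_force: 58.7
t 8.1 pos [ 0.5829 -0.1042  0.43  ] shift [-1.47  -1.097 -0.084] turn [0. 0. 0.] q [-0.24  0.2   1.34  0.04  1.82 -0.64]
t 8.1 pos [ 0.5829 -0.1042  0.43  ] shift [-1.555 -1.022  0.403] turn [ 0.0759 -0.2529  0.3651] q [-0.24  0.2   1.34  0.04  1.82 -0.64]
```

```bash
python3 -m inch '[-0.3,-0.2,0,0.0076,-0.0253,0.0365, -0.6,-0.4,0,0.0152,-0.0506,0.073, -0.75,-0.55,0,0.0228,-0.0759,0.1095, -0.75,-0.55,0,0.03,-0.101,0.146, -0.75,-0.55,0,0.038,-0.126,0.1825, -0.75,-0.55,0,0.0455,-0.152,0.219, -0.75,-0.55,0,0.053,-0.177,0.2555, -0.75,-0.55,0,0.061,-0.202,0.292, -0.75,-0.55,0,0.068,-0.228,0.3285, -0.75,-0.55,0,0.0759,-0.2529,0.3651, -0.75,-0.55,0,0.0759,-0.2529,0.3651, -0.75,-0.55,0,0.0759,-0.2529,0.3651]'
python3 - <<'E'
from goal import *
goal([.541,-.283,.30],[-.478,-.554,-.682],[.757,-.653,0]);goal([.541,-.283,.136],[-.478,-.554,-.682],[.757,-.653,0])
E
```

```text
time: 9.3
tool_pos: [0.5626, -0.1931, 0.4257]
tcp_rot: [2.373, 1.093, -1.032]
contact_force: [-0.1, -0.9, -0.8]
finger_gap: 0.0103
grip_force: 58.7
t 9.3 pos [ 0.5626 -0.1931  0.4257] shift [0.355 0.424 1.459] turn [ 0.0001 -0.0004  0.0012] q [-0.03  0.33  1.37 -0.66  1.95  0.58]
t 9.3 pos [ 0.5626 -0.1931  0.4257] shift [1.554 0.429 2.579] turn [ 0.0001 -0.0004  0.0012] q [-0.03  0.33  1.37 -0.66  1.95  0.58]
```

```bash
python3 -m inch '[0.1,0.15,0.37,0,0,0, 0.2,0.27,0.7,0,0,0, 0.3,0.4,1,0,0,0, 0.35,0.42,1,0,0,0]'
python3 -m inch '[0,0,0.25,0,0,0, 0,0,0.45,0,0,0, 0,0,0.45,0,0,0, 0,0,0.45,0,0,0]'
python3 - <<'E'
from goal import *;from rig import imaging;from h import *;import pickle
s=env.state();tz=Ro.from_rotvec(s["tcp_rot"]).as_matrix()[:,2];tip=np.array(s["tool_pos"])+.19*tz;print("tip",tip)
goal([.541,-.283,.136],[-.478,-.554,-.682],[.757,-.653,0])
S,T=imaging.camera("scene"),imaging.camera("top");print(proj(S,tip),proj(T,tip))
cv2.imwrite("pics/p.png",cv2.hconcat([cv2.resize(S["img"][90:240,190:340],(400,400)),cv2.resize(T["img"][180:320,380:520],(400,400))]))
E
```

```text
time: 9.7
tool_pos: [0.56, -0.2603, 0.3307]
tcp_rot: [2.377, 1.088, -1.035]
contact_force: [-0.8, -0.6, -0.8]
finger_gap: 0.0104
grip_force: 58.7
time: 10.1
tool_pos: [0.5413, -0.2831, 0.3048]
tcp_rot: [2.375, 1.086, -1.027]
contact_force: [-0.6, 0.2, -0.4]
finger_gap: 0.0105
grip_force: 58.7
tip [ 0.45104232 -0.38829013  0.17484662]
t 10.1 pos [ 0.5413 -0.2831  0.3048] shift [ 1.231 -0.008  1.156] turn [ 0.0007 -0.001  -0.0008] q [-0.16  0.36  1.55 -0.68  1.7   0.63]
[239.38989306 152.52709295] [453.89255117 263.44410062]
```

View pics/p.png

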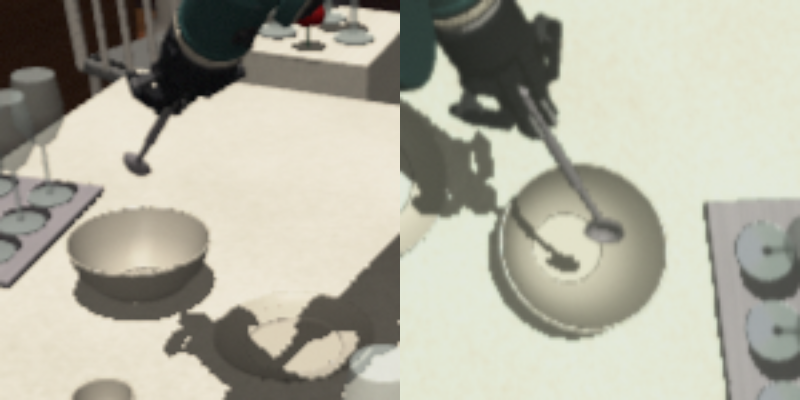

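Tip predicted and seen agree (scene (239,153)), centred over the bowl. Lowering straight down now.

```bash
python3 -m inch '[0.15,0,0.14,0,0,0, 0.35,0,0.33,0,0,0, 0.55,0,0.52,0,0,0, 0.75,0,0.705,0,0,0, 0.95,0,0.893,0,0,0, 0.95,0,0.893,0,0,0, 0.95,0,0.893,0,0,0]'
python3 -m inch '[0.035,0,0.033,0,0,0, 0.07,0,0.066,0,0,0, 0.105,0,0.1,0,0,0, 0.105,0,0.1,0,0,0]'
python3 - <<'E'
from goal import *
s=env.state();tz=Ro.from_rotvec(s["tcp_rot"]).as_matrix()[:,2];print("tip",np.array(s["tool_pos"])+.19*tz,s["contact_force"])
E
```

```text
time: 10.9
tool_pos: [0.5408, -0.2833, 0.1723]
tcp_rot: [2.373, 1.087, -1.032]
contact_force: [-0.5, -0.3, 0.2]
finger_gap: 0.0105
grip_force: 58.7
time: 11.3
tool_pos: [0.5408, -0.2836, 0.1581]
tcp_rot: [2.375, 1.086, -1.03]
contact_force: [-1.4, 0.2, -1.7]
finger_gap: 0.0105
grip_force: 58.7
tip [ 0.45027201 -0.38886552  0.02839032] [-1.35268503  0.19870861 -1.7307574 ]
```

```bash
for i in 1 2; do python3 -m inch '[0.02,0,0.019,0,0,0, 0.036,0,0.034,0,0,0, 0.036,0,0.034,0,0,0]' | egrep 'tool_pos|contact'; done;  python3 -m inch '[0.015,0,0.014,0,0,0, 0.022,0,0.02,0,0,0, 0.022,0,0.02,0,0,0]' | egrep 'tool_pos|contact'
```

```text
tool_pos: [0.5408, -0.2837, 0.1532]
contact_force: [-0.3, -0.1, -1.0]
tool_pos: [0.5407, -0.2837, 0.1481]
contact_force: [-0.7, 0.5, -0.9]
tool_pos: [0.5409, -0.2837, 0.1454]
contact_force: [0.0, 0.4, -1.1]
```

Tip is at about 15 mm height; I'll continue in 2–3 mm steps until contact.

```bash
for i in 1 2 3; do python3 -m inch '[0.01,0,0.009,0,0,0, 0.015,0,0.014,0,0,0, 0.015,0,0.014,0,0,0]' | egrep 'tool_pos|contact'; done
```

```text
tool_pos: [0.5411, -0.2838, 0.1438]
contact_force: [1.7, 0.7, 0.6]
tool_pos: [0.5415, -0.2838, 0.1424]
contact_force: [2.0, 3.3, 4.9]
tool_pos: [0.5418, -0.2838, 0.1412]
contact_force: [1.5, 4.1, 7.6]
```

Contact at ~7 N upward: the head has touched down. Release and withdraw along the handle.

```bash
python3 -m inch '[0,0,0,0,0,0, 0,0,0,0,0,0, 0,0,0,0,0,0, 0,0,0,0,0,0, 0,0,0,0,0,0]' 0.2
python3 -m inch '[0,0,0,0,0,0, -0.05,0,-0.15,0,0,0, -0.1,0,-0.4,0,0,0, -0.1,0,-0.7,0,0,0, -0.1,0,-1,0,0,0, -0.1,0,-1,0,0,0]'
python3 -m inch '[-0.4,0,-0.4,0,0,0, -0.8,0,-0.8,0,0,0, -0.8,0,-0.8,0,0,0, -0.8,0,-0.8,0,0,0]'
python3 - <<'E'
from rig import imaging;import cv2
S,T=imaging.camera("scene"),imaging.camera("top")
cv2.imwrite("pics/f.png",cv2.hconcat([cv2.resize(S["img"][120:310,190:440],(500,380)),cv2.resize(T["img"][180:320,380:490],(300,380))]))
E
```

```text
time: 13.6
tool_pos: [0.5407, -0.2839, 0.139]
tcp_rot: [2.375, 1.086, -1.03]
contact_force: [0.2, -0.0, 0.5]
finger_gap: 0.051
grip_force: 0.0
time: 14.2
tool_pos: [0.5881, -0.2318, 0.2197]
tcp_rot: [2.374, 1.085, -1.018]
contact_force: [0.9, -0.3, 0.8]
finger_gap: 0.051
grip_force: 0.0
time: 14.6
tool_pos: [0.5874, -0.2308, 0.3317]
tcp_rot: [2.376, 1.082, -1.021]
contact_force: [-0.6, 0.1, -0.4]
finger_gap: 0.0513
grip_force: 0.0
```

View pics/f.png

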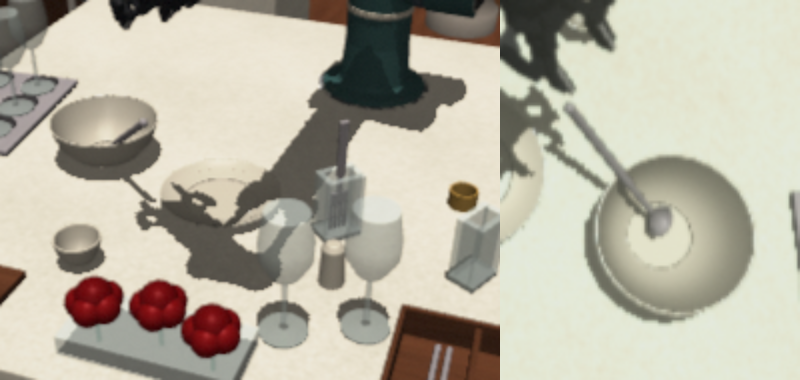

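The spoon's head lies in the bowl and its handle crosses the rim (top-crop end at (568,105)). Quick numerical check of the handle end before handing in.

```bash
python3 - <<'E'
from rig import imaging,env;from h import *
S,T=imaging.camera("scene"),imaging.camera("top")
print(tri(T,(380+68*110/300,180+106*140/380),S,(190+146/2,120+123/2)))
print(tri(T,(380+157*110/300,180+220*140/380),S,(190+100/2,120+146/2)))
print(proj(S,np.array([.57,-.24,.16])),proj(T,np.array([.57,-.24,.16])),env.state()["time"])
E
```

```text
(array([ 0.5775142 , -0.24412145,  0.15802584]), np.float64(0.003984673408112945))
(array([ 0.46766784, -0.3871836 ,  0.02490757]), np.float64(0.009296189266822323))
[264.61927563 179.89450988] [403.04944631 221.5035664 ] 14.8
```

The handle end is at about 0.158 m height, well above and beyond the rim, and the head is on the bowl floor. Handing in.

```bash
python3 -c "
from rig import env;print(env.job_done())"
```

```text
the job is handed in; nothing more can be done
None
```

The spoon stands head down in the deep bowl, its handle leaning over the rim; the gripper let go only after the head touched down, nothing else was seen to move, and I handed the job in at about 15 s.

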